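Free the child latch and open the oak cabinet

TASK

The small oak cabinet's door is ajar but held by the child-safety latch. Reach over the top of the door into the gap, press the white sprung hook down until its nose clears the rail, pull the door out past the rail, and swing it wide open, roughly square to the cabinet. Leave the door open with the hook sprung back up, and do not disturb the glue bottle, varnish tin, oak offcut or jar of screws.

Things in the scene. Friction and masses are not known exactly. Their poses are not given: they have to be found in the camera images.
- cabinet: Open-backed oak cabinet fixed on the bench, 180 deep (x), 232 wide (y), 301 tall. Origin: centre of its underside; its x points from front to back, y to the left (hinge side, seen from the robot), z up. Front plane at x = -90. Its top board, z = 285 to 301, overhangs the front by 15 (to x = -105).
- rail_edge (a point): Middle of the lower front edge of the fixed top rail above the door: cabinet frame x = -90, y = 0, z = 205. The rail is 16 thick (to x = -74) and 80 tall, up to the top board. Rail and board stop the hand from coming straight down into the gap: it must lean back towards the robot, some 25 to 45 degrees from vertical.
- door (a joint): Door angle in rad: 0 shut, grows as the free (right, -y) edge swings towards the robot, to 1.75 at most; stays where it is left (light friction). Starts ajar at 0.34 to 0.38; the latch holds it below about 0.39 until the hook is pressed. The nose is out past the rail beyond about 0.62.
- door_hinge (a point): Point on the vertical hinge axis, on the door's inner face, level with the door's top edge (z = 205). Cabinet frame x = -90, y = 100. The oak door is 190 wide from this axis, 16 thick outwards from the inner face, its foot at z = 16. A knob 28 across, 28 deep, is on its outer face 21 from the free edge at z = 100.
- door_edge (a point): Point on the top edge of the door's inner face, above the hook's root, 150 from the hinge axis. The gap between here and the top rail is about 50 to 56 wide.
- hook_pad (a point): Where to press: point on top of the hook's arm, 28 from the door's inner face. The white plastic arm is 18 wide, 6 thick, level, its top 4 below the door's top edge; it stands out square from the inner face 150 from the hinge axis, reaches 96 into the cabinet and passes below the top rail. Moves with hook and door.
- hook_nose (a point): Top centre of the hook's upturned round nose, 12 across and 14 tall, 84 from the door's inner face. At rest it stands 10 up behind the rail's back face and catches on it; visible from behind through the open back.
- hook (a joint): How far the hook is pressed down, in m: 0 at rest, 0.018 fully down. It slides straight down on a spring: 1.6 N to start, 5.2 N fully down; pressed more than 0.010 the nose is clear of the rail. Springs up when released, so keep it down while pulling the door, e.g. with a fingertip drawing the inner face along.
- glue_bottle: Bystander: yellow glue bottle, 54 across, 150 tall, on the bench to the right of the cabinet. Origin: centre of its underside.
- varnish_tin: Bystander: bare steel tin, 84 across, 100 tall, on the bench to the left of the cabinet. Origin: centre of its underside.
- offcut: Bystander: oak offcut 130 x 45 x 30 on the bench, lying to the right of the cabinet and nearer the robot. Origin: centre of its underside.
- screw_jar: Bystander: glass jar, 52 across, 60 tall, standing on the cabinet's top board. Origin: centre of its underside.

How it is judged:
By the outcome, as a careful person would: the job done as asked, in the order asked, and still so for the second after the job is handed in, with the robot touching nothing.
It also fails if it takes over 40 s, if anything falls off the work surface, if the arm or the gripper's body presses on something with over 40 N, if the wrist force passes 120 N, or if a joint passes its speed limit or range.

ROBOT

A 6-joint arm with a two-finger parallel gripper is mounted at the origin on the work surface. World frame = base frame: x ahead of the robot, y to its left, z up, the work surface at z = 0. Lengths are in m, angles in degrees, forces in N, time in s.
With the tool pointing down it reaches from about 0.375 to 0.9 m from the base axis. Payload 3.1 kg.
Tool frame: the origin (TCP) lies on the centre line of the jaws, within the pads' length; the fingertips stand 8 mm ahead of it and the grasp point (between the pads) lies 11 mm behind it; z points along the fingers, y is the line along which they close (so a half turn about z gives the same grasp; the last joint's range is limited). The gripper opens to 87 mm and grips with 3 to 60 N. Pads are 19 mm wide; open, the fingers measure 117 mm over their backs; the gripper's body (75 mm by 190 mm) begins 51 mm behind the grasp point.
Start: joints at [63.398, 30.224, 82.088, -0, 67.689, -10.227], TCP at [0.176, 0.6, 0.231] pointing down, gripper open.
Joint ranges: [-176.69, 176.69], [-43.24, 126.21], [12.49, 139.97], [-82, 262], [0, 151.66], [-163.58, 163.58]. Speed limits (degrees/s): [159.86, 159.86, 180, 180, 180, 180].

INTERFACE

Orientations are given as a 3x3 rotation matrix whose columns are the frame's x, y, z axes.
In Python, from rig import * gives the robot as it stands.
- The arm moves only by the tool step_arm, never from a script. Its argument "targets" is a list of rows, each a list of 5 numbers: the opening, from -1 (shut) to 1 (fully open), then the shift along the world's x, y, z normalised to -1 to 1, where 1 is 0.25 m, then the turn about the world's z normalised to -1 to 1, where 1 is 180 degrees. In form: [[fingers, x, y, z, turn], ...]. A call has 1 to 20 rows; each row is the pose to reach, as a shift and turn from the pose commanded when the call began, turning the shorter way round; what a row does not reach only later rows make up. A row lasts 1/10 s, in which the tool goes at most 50 mm and 8.59 degrees, less where a joint would pass 70% of its speed; a pose out of reach is approached as far as the arm can. A call with a number of a shift or a turn outside -1 to 1 is refused whole. A call with a gripper value outside its range is refused whole. The fingers move at their own pace and stop on an object; the grip force is fixed at half the most. Time passes only in rows, so rows that repeat a pose let the fingers close. It gives the time, the measured TCP pose, the force, the opening and the grip force at its end, in the units of the state.
- read_state(): the state, without advancing time (a new reading comes with each control period).
- capture(name): name is "scene" or "top" or "wrist"; returns a dict with "color" (420x560x3 uint8, red, green, blue), "mtx" (3x3 intrinsics, pixels), "pose" (4x4, takes a point from camera to world coordinates). Camera axes: x right, y down, z forward; pixel columns grow to the right and rows downward; lengths in m; the calibration is good to about 2 mm. A picture is of the moment at which its call begins. There is no depth.
- hand_in(): hands the job in; it is judged then, once.
The state is a dict: "time_s": time; "joint_positions": joint angles; "qvel": joint speeds; "tau": joint torques, N m; "position": TCP position; "tcp_rot": TCP orientation; "force": force on the tool from outside, world axes, zero at the start; "moment": the same for the moment, N m; "opening": opening from 0.0 (shut) to 1.0 (fully open); "grasp_force": force on a finger pad.
Only numpy, scipy, OpenCV 4.12 (cv2) and the standard library are available. Lean on these libraries where they do the work, as an engineer would, in place of code of your own. Each camera call takes 0.05 s, during which the arm holds its last target. There are 200 camera calls.

## Working session

There is one attempt and no reset: what is moved stays moved. The work goes in short steps, Python scripts to look and compute and a tool call to move; the robot and the scene stay as the last step left them, time stands still between calls to the robot, and variables do not carry over. Pictures are saved under pics/ and viewed, at most 10 in all, crops included, and the job is handed in when it is done.

Besides the shell and the picture viewer there is one more tool, called after "Call:" as a command line: name --pt "numbers of a row" for each row, then --argument value for the rest. step_arm: Moves the arm, as the interface text tells. Scaled input: -1 to 1 covers 0.25 m each way for a shift and 180 degrees each way for a turn. Its arguments: {"type":"object","properties":{"targets":{"type":"array","items":{"type":"array","items":{"type":"number"}}}},"required":["targets"]}

```bash
mkdir -p pics; ls; cat > h.py <<'E'
from rig import *
import numpy as np, cv2
def cap(n,f):
    c=capture(n); np.savez(f'pics/{f}.npz',**c); cv2.imwrite(f'pics/{f}.png',c['color'][:,:,::-1]); return c
def ray(c,u,v):
    d=np.linalg.inv(c['mtx'])@[u,v,1]; return c['pose'][:3,3],c['pose'][:3,:3]@d
def onz(c,u,v,z):
    o,d=ray(c,u,v); return o+d*(z-o[2])/d[2]
def proj(c,p):
    T=np.linalg.inv(c['pose']); q=c['mtx']@(T[:3,:3]@np.array(p)+T[:3,3]); return q[:2]/q[2]
E
python3 - <<'E'
from h import *
a=cap('scene','s0');b=cap('top','t0');print(a['pose'].round(3),b['pose'].round(3),a['mtx'],b['mtx'])
s=read_state();print(s['position'],s['tcp_rot'],s['force'],s['opening'])
E
```

```text
pics
[[-0.779  0.486 -0.396  1.069]
 [ 0.627  0.595 -0.503  0.562]
 [-0.009 -0.641 -0.768  1.023]
 [ 0.     0.     0.     1.   ]] [[ 0.023 -0.992  0.125  0.489]
 [-1.    -0.022  0.005  0.008]
 [-0.002 -0.125 -0.992  1.427]
 [ 0.     0.     0.     1.   ]] [[471.09735675   0.         280.01485433]
 [  0.         471.09735675 211.04013413]
 [  0.           0.           1.        ]] [[516.91450126   0.         283.16484406]
 [  0.         516.91450126 198.69938182]
 [  0.           0.           1.        ]]
[0.1758945  0.59907546 0.22967698] [[-9.59430844e-01  2.81942724e-01 -8.70141615e-04]
 [ 2.81943848e-01  9.59429372e-01 -1.71647074e-03]
 [ 3.50892989e-04 -1.89216604e-03 -9.99998148e-01]] [-0.38457641 -0.40608113 -0.34940776] 0.9984645610051743
```

View pics/s0.png

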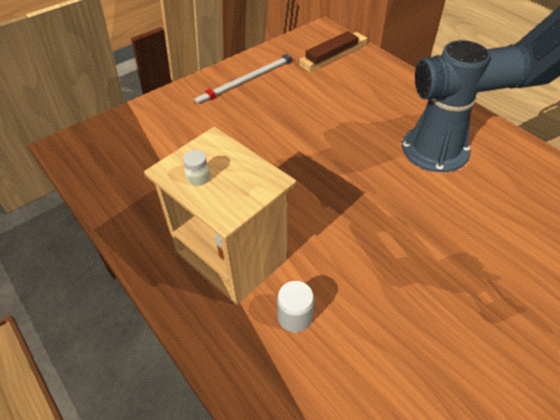

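View pics/t0.png

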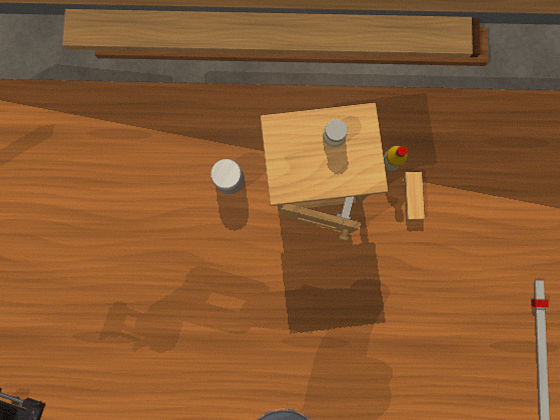

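```bash
python3 - <<'E'
from h import *
b=dict(np.load('pics/t0.npz'));im=b['color'][:,:,::-1]
hsv=cv2.cvtColor(im,cv2.COLOR_BGR2HSV)
print(hsv[150,300],hsv[190,350],hsv[100,300],hsv[205,348],hsv[222,310])
m=((hsv[:,:,2]>170)&(hsv[:,:,0]>12)&(hsv[:,:,0]<28)).astype(np.uint8)
m[:95]=0;m[:,400:]=0;m[205:]=0
m=cv2.morphologyEx(m,cv2.MORPH_CLOSE,np.ones((15,15)))
m=cv2.morphologyEx(m,cv2.MORPH_OPEN,np.ones((9,9)))
c=max(cv2.findContours(m,0,1)[0],key=cv2.contourArea)
q=cv2.approxPolyDP(cv2.convexHull(c),6,True)[:,0]
print(q)
P=np.array([onz(b,u,v,.301) for u,v in q]);print(P.round(4));print(np.linalg.norm(P-np.roll(P,-1,0),axis=1))
a=cv2.resize(im[180:260,260:440],None,fx=4,fy=4,interpolation=cv2.INTER_CUBIC)
d=cv2.resize(im[370:420,0:60],None,fx=4,fy=4,interpolation=cv2.INTER_CUBIC)
o=np.zeros((530,720,3),np.uint8);o[:320]=a;o[325:525,:240]=d;cv2.imwrite('pics/crop1.png',o)
E
```

```text
[ 17 151 205] [ 16 146 212] [ 13 166 115] [ 18  37 165] [ 18 146 103]
[[375 104]
 [386 190]
 [249 204]
 [262 115]]
[[ 0.8497 -0.1881  0.301 ]
 [ 0.655  -0.2123  0.301 ]
 [ 0.6173  0.088   0.301 ]
 [ 0.8187  0.0651  0.301 ]]
[0.19620435 0.30272123 0.20271515 0.25506162]
```

View pics/crop1.png

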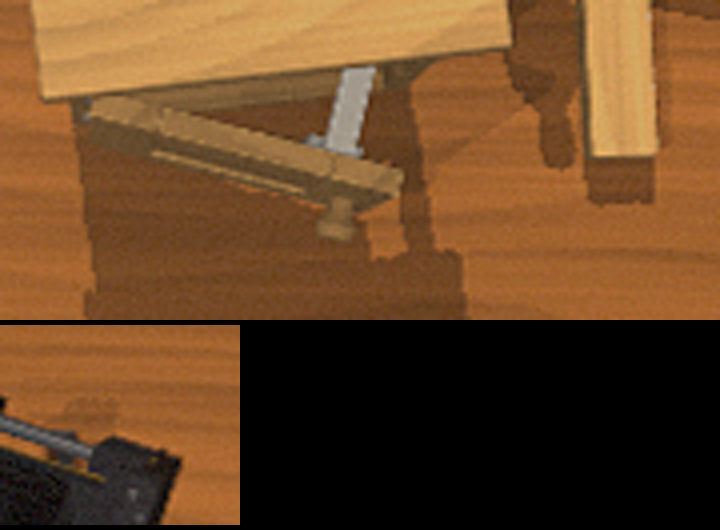

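```bash
cat >> h.py <<'E'
def cabfit(b):
    px=[(271,204.5),(387.5,191.7),(262,115),(375.5,104)]
    P=np.array([onz(b,u,v,.301)[:2] for u,v in px]); L=np.array([[-.105,.116],[-.105,-.116],[.09,.116],[.09,-.116]])
    lc,pc=L-L.mean(0),P-P.mean(0)
    U,S,V=np.linalg.svd(lc.T@pc); R=(U@V).T
    t=P.mean(0)-R@L.mean(0)
    return R,t,P-(L@R.T+t)
E
python3 - <<'E'
from h import *
b=dict(np.load('pics/t0.npz'))
R,t,e=cabfit(b);print(R,t,np.degrees(np.arctan2(R[1,0],R[0,0])),e.round(4))
def loc(u,v,z): return (R.T@(onz(b,u,v,z)[:2]-t)*1000).round(1)
for n,u,v,z in [('hook root',260+345/4,180+152/4,.201),('hook L root',260+328/4,180+150/4,.201),('hook R root',260+360/4,180+155/4,.201),('hook top L',260+343/4,180+67/4,.201),('hook top R',260+375/4,180+67/4,.201),('door free in',260+403/4,180+172/4,.205),('door free out',260+390/4,180+190/4,.205),('door hinge in',260+95/4,180+95/4,.205)]:
    print(n,loc(u,v,z))
for n,u,v,z in [('tin',227,168,.1),('glue',401,152,.15),('jar',336,129,.361),('off1',260+588/4,172,.03),('off2',260+655/4,180+155/4,.03),('off3',422,172,.03)]: print(n,onz(b,u,v,z).round(3),loc(u,v,z))
for u,v in [(34,409),(22,403),(45,484/4+289-0)]: print(onz(b,u,v,.3).round(3))
for a in (.34,.36,.38):
  print(a,(-90-150*np.sin(a),100-150*np.cos(a)),(-90-190*np.sin(a),100-190*np.cos(a)))
E
```

```text
[[ 0.99186242 -0.12731431]
 [ 0.12731431  0.99186242]] [ 0.74166514 -0.07405333] 7.314423911812565 [[-0.0055  0.0121]
 [-0.001  -0.0132]
 [ 0.0025  0.0126]
 [ 0.004  -0.0116]]
hook root [-148.2  -44.7]
hook L root [-146.   -34.8]
hook R root [-150.9  -53.3]
hook top L [-97.5 -49.6]
hook top R [-99.5 -68.6]
door free in [-163.9  -76.9]
door free out [-173.7  -67.9]
door hinge in [-99.1  99.6]
tin [0.733 0.163 0.1  ] [ 21.9 235.8]
glue [ 0.775 -0.28   0.15 ] [   6.7 -208.3]
jar [ 0.774 -0.095  0.361] [ 29.5 -25.2]
off1 [ 0.746 -0.323  0.03 ] [ -27.2 -247.5]
off2 [ 0.619 -0.367  0.03 ] [-159.4 -275.3]
off3 [ 0.747 -0.364  0.03 ] [ -31.6 -288.3]
[0.176 0.525 0.3  ]
[0.187 0.551 0.3  ]
[0.174 0.501 0.3  ]
0.34 (np.float64(-140.02306382112215), np.float64(-41.41319982925194)) (np.float64(-153.36254750675474), np.float64(-79.12338645038577))
0.36 (np.float64(-142.8411349912635), np.float64(-40.38452355169022)) (np.float64(-156.9321043222671), np.float64(-77.82039649880761))
0.38 (np.float64(-145.6380704119474), np.float64(-39.29969533647653)) (np.float64(-160.4748891884667), np.float64(-76.44628075953693))
```

Call:
step_arm --pt "1 0 0 0.2 0" --pt "1 0 0 0.4 0" --pt "1 0 0 0.6 0" --pt "1 0 0 0.8 0" --pt "1 0 0 1 0" --pt "1 0.2 -0.2 1 0" --pt "1 0.3 -0.4 1 0" --pt "1 0.4 -0.6 1 0" --pt "1 0.5 -0.8 1 0" --pt "1 0.6 -1 1 0" --pt "1 0.6 -1 1 0"

```text
time_s: 1.2
position: [0.3265, 0.3473, 0.4802]
tcp_rot: [[-0.959, 0.282, -0.0], [0.282, 0.959, -0.001], [0.0, -0.001, -1.0]]
force: [0.6, 0.6, 1.0]
opening: 1.001
grasp_force: 0.0
```

```bash
python3 - <<'E'
from h import *
a=cap('scene','s1');b=cap('top','t1');w=cap('wrist','w1')
p=np.array(read_state()['position']);print(p)
def crop(c,s):
    u,v=proj(c,p).astype(int);print(u,v)
    u=np.clip(u,100,460);v=np.clip(v,100,320)
    return cv2.resize(c['color'][v-100:v+100,u-100:u+100,::-1],(400,400),interpolation=cv2.INTER_CUBIC)
cv2.imwrite('pics/crop2.png',np.hstack([crop(a,0),crop(b,0)]))
print(w['pose'].round(3))
E
```

```text
[0.32698451 0.34775387 0.48042079]
538 130
91 351
[[ 0.289  0.923  0.255  0.257]
 [ 0.957 -0.279 -0.079  0.365]
 [-0.002  0.267 -0.964  0.632]
 [ 0.     0.     0.     1.   ]]
```

View pics/crop2.png

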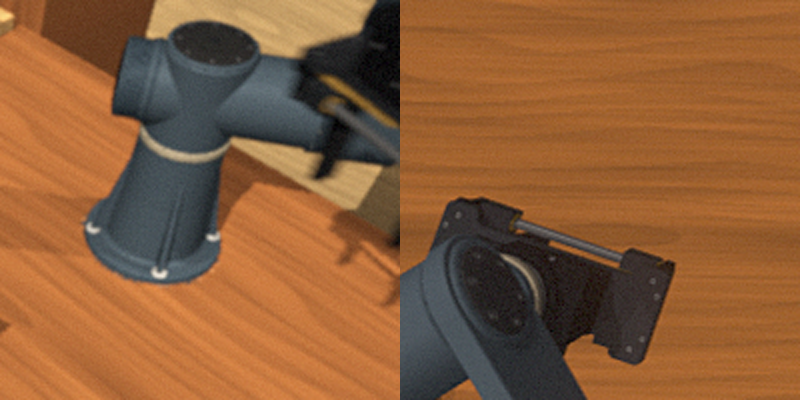

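View pics/w1.png

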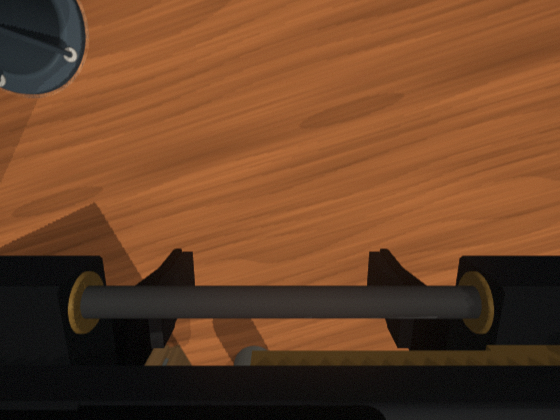

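Call:
step_arm --pt "1 0.1 0.1 0 0.04" --pt "1 0.2 0.2 0 0.08" --pt "1 0.3 0.3 0 0.12" --pt "1 0.4 0.4 0 0.16" --pt "1 0.5 0.5 0 0.2" --pt "1 0.6 0.6 0 0.24" --pt "1 0.7 0.7 0 0.28" --pt "1 0.8 0.8 0 0.32" --pt "1 0.9 0.9 0 0.344" --pt "1 1 1 0 0.344" --pt "1 1 1 0 0.344"

```text
time_s: 2.45
position: [0.5741, 0.6014, 0.4615]
tcp_rot: [[-0.698, -0.716, -0.025], [-0.715, 0.699, -0.019], [0.031, 0.005, -1.0]]
force: [2.3, 0.9, -3.6]
opening: 0.999
grasp_force: 0.0
```

Call:
step_arm --pt "1 0.1 0.1 0 0" --pt "1 0.2 0.2 0 0" --pt "1 0.3 0.3 0 0" --pt "1 0.4 0.4 0 0" --pt "1 0.4 0.4 0 0"

```text
time_s: 2.95
position: [0.6038, 0.6255, 0.4329]
tcp_rot: [[-0.7, -0.714, 0.025], [-0.714, 0.7, 0.026], [-0.036, 0.0, -0.999]]
force: [-0.4, 0.3, -0.7]
opening: 1.001
grasp_force: 0.0
```

```bash
python3 -c "
from h import *
s=read_state();print(s['joint_positions'],s['position'],np.array(s['tcp_rot']).round(3))"
```

```text
[ 38.58310654  50.10341675  12.51277487   0.29564152 115.319994
 -96.84550332] [0.60382853 0.62551084 0.43292702] [[-0.7   -0.714  0.025]
 [-0.714  0.7    0.026]
 [-0.036  0.    -0.999]]
```

Call:
step_arm --pt "1 -0.1 -0.1 0 0" --pt "1 -0.2 -0.2 0 0" --pt "1 -0.3 -0.3 0 0" --pt "1 -0.3 -0.3 0 0" --pt "1 -0.3 -0.3 0 0"

```text
time_s: 3.45
position: [0.5286, 0.5499, 0.4354]
tcp_rot: [[-0.7, -0.714, 0.027], [-0.713, 0.7, 0.028], [-0.039, -0.0, -0.999]]
force: [0.5, 0.3, 0.8]
opening: 0.999
grasp_force: 0.0
```

```bash
python3 -c "
from h import *
s=read_state();print(s['joint_positions'],s['position'],np.array(s['tcp_rot']).round(3))"
```

```text
[ 37.64547772  34.80180906  42.38322244   0.30442078 100.59499011
 -97.82993468] [0.52856732 0.5498684  0.43541282] [[-0.7   -0.714  0.027]
 [-0.713  0.7    0.028]
 [-0.039 -0.    -0.999]]
```

Call:
step_arm --pt "1 0.1 0.1 0.1 0" --pt "1 0.2 0.2 0.2 0" --pt "1 0.25 0.25 0.25 0" --pt "1 0.3 0.3 0.3 0" --pt "1 0.4 0.4 0.4 0" --pt "1 0.5 0.5 0.5 0" --pt "1 0.6 0.6 0.6 0" --pt "1 0.7 0.7 0.7 0" --pt "1 0.8 0.8 0.8 0" --pt "1 0.9 0.9 0.9 0" --pt "1 1 1 1 0" --pt "1 1 1 1 0"

```text
time_s: 4.65
position: [0.5858, 0.603, 0.501]
tcp_rot: [[-0.699, -0.714, 0.05], [-0.712, 0.7, 0.052], [-0.072, 0.0, -0.997]]
force: [-0.7, -0.3, 0.1]
opening: 1.001
grasp_force: 0.0
```

```bash
python3 -c "
from h import *
s=read_state();print(s['joint_positions'],s['position'],np.array(s['tcp_rot']).round(3))"
```

```text
[ 38.04469424  45.46785939  12.48857726   0.63034911 117.94626097
 -97.18583437] [0.58579711 0.603029   0.50098719] [[-0.699 -0.714  0.05 ]
 [-0.712  0.7    0.052]
 [-0.072  0.    -0.997]]
```

Call:
step_arm --pt "1 -0.1 -0.1 0.1 0" --pt "1 -0.2 -0.2 0.2 0" --pt "1 -0.3 -0.3 0.3 0" --pt "1 -0.4 -0.4 0.4 0" --pt "1 -0.5 -0.5 0.5 0" --pt "1 -0.6 -0.6 0.6 0.04" --pt "1 -0.7 -0.7 0.7 0.08" --pt "1 -0.8 -0.8 0.8 0.12" --pt "1 -0.9 -0.9 0.9 0.16" --pt "1 -1 -1 1 0.2" --pt "1 -1 -1 1 0.24" --pt "1 -1 -1 1 0.28" --pt "1 -1 -1 1 0.32" --pt "1 -1 -1 1 0.34" --pt "1 -1 -1 1 0.34"

```text
time_s: 6.15
position: [0.336, 0.3531, 0.7518]
tcp_rot: [[0.287, -0.958, -0.018], [-0.955, -0.288, 0.07], [-0.072, -0.003, -0.997]]
force: [0.2, 0.3, 0.4]
opening: 1.002
grasp_force: 0.0
```

```bash
python3 -c "
from h import *
s=read_state();print(s['joint_positions'],s['position'],np.array(s['tcp_rot']).round(3))"
```

```text
[  30.76591342   10.31089271   34.76360056    5.46602236  133.61408155
 -162.14848369] [0.33595448 0.35305305 0.75184135] [[ 0.287 -0.958 -0.018]
 [-0.955 -0.288  0.07 ]
 [-0.072 -0.003 -0.997]]
```

Call:
step_arm --pt "1 0 0 0 0.01" --pt "1 0 0 0 0.03" --pt "1 0 0 0 0.06" --pt "1 0 0 0 0.1" --pt "1 0 0 0 0.14" --pt "1 0 0 0 0.18" --pt "1 0 0 0 0.22" --pt "1 0 0 0 0.22"

```text
time_s: 6.95
position: [0.2652, 0.4247, 0.8115]
tcp_rot: [[0.678, -0.701, -0.22], [-0.697, -0.709, 0.108], [-0.231, 0.08, -0.97]]
force: [0.9, 0.8, -0.7]
opening: 0.998
grasp_force: 0.0
```

```bash
cat > st.py <<'E'
from h import *
s=read_state();R=np.array(s['tcp_rot']);z=R[:,2]
print(np.round(s['joint_positions'],2),np.round(s['position'],4),'tilt',np.degrees(np.arccos(-z[2])).round(2),'tipaz',np.degrees(np.arctan2(z[1],z[0])).round(1),'yaz',np.degrees(np.arctan2(R[1,1],R[0,1])).round(1),'yz',R[2,1].round(3),s['time_s'],np.round(s['force'],1))
E
python3 st.py
```

```text
[  37.4    19.52   12.51   27.45  151.59 -163.51] [0.2652 0.4247 0.8115] tilt 14.17 tipaz 153.8 yaz -134.7 yz 0.08 6.95 [ 0.9  0.8 -0.7]
```

Call:
step_arm --pt "1 0.1 0 -0.15 0" --pt "1 0.2 0 -0.3 0" --pt "1 0.3 0 -0.45 0" --pt "1 0.4 0 -0.6 0" --pt "1 0.5 0 -0.75 0" --pt "1 0.54 0 -0.84 0.02" --pt "1 0.54 0 -0.84 0.05" --pt "1 0.54 0 -0.84 0.09" --pt "1 0.54 0 -0.84 0.13" --pt "1 0.54 0 -0.84 0.17" --pt "1 0.54 0 -0.84 0.21" --pt "1 0.54 0 -0.84 0.25" --pt "1 0.54 0 -0.84 0.25"

```text
time_s: 8.25
position: [0.2287, 0.5242, 0.7451]
tcp_rot: [[0.804, -0.332, -0.493], [-0.377, -0.926, 0.01], [-0.459, 0.178, -0.87]]
force: [-0.1, -0.5, -0.3]
opening: 0.997
grasp_force: 0.0
```

```bash
python3 st.py
```

```text
[  44.31   29.19   12.53   47.54  151.6  -163.52] [0.2287 0.5242 0.7451] tilt 29.52 tipaz 178.9 yaz -109.7 yz 0.178 8.25 [-0.1 -0.5 -0.3]
```

Call:
step_arm --pt "-1 0.05 -0.15 -0.07 0" --pt "-1 0.1 -0.3 -0.14 -0.04" --pt "-1 0.15 -0.45 -0.21 -0.08" --pt "-1 0.2 -0.6 -0.28 -0.12" --pt "-1 0.25 -0.75 -0.35 -0.16" --pt "-1 0.3 -0.9 -0.42 -0.2" --pt "-1 0.33 -1 -0.5 -0.24" --pt "-1 0.33 -1 -0.5 -0.28" --pt "-1 0.33 -1 -0.5 -0.28"

```text
time_s: 9.15
position: [0.2959, 0.3299, 0.6654]
tcp_rot: [[0.178, -0.934, -0.311], [-0.878, -0.293, 0.379], [-0.445, 0.205, -0.872]]
force: [-0.4, -0.4, 0.4]
opening: 0.261
grasp_force: 0.0
```

```bash
python3 st.py
```

```text
[  14.77    2.71   62.14   32.39  123.72 -163.52] [0.2959 0.3299 0.6654] tilt 29.34 tipaz 129.4 yaz -162.6 yz 0.205 9.15 [-0.4 -0.4  0.4]
```

Call:
step_arm --pt "-1 0.05 -0.13 -0.06 -0.04" --pt "-1 0.1 -0.26 -0.12 -0.08" --pt "-1 0.15 -0.4 -0.18 -0.12" --pt "-1 0.2 -0.53 -0.24 -0.16" --pt "-1 0.25 -0.66 -0.3 -0.2" --pt "-1 0.3 -0.8 -0.36 -0.24" --pt "-1 0.35 -0.93 -0.42 -0.28" --pt "-1 0.42 -1 -0.5 -0.32" --pt "-1 0.42 -1 -0.5 -0.36" --pt "-1 0.42 -1 -0.5 -0.4" --pt "-1 0.42 -1 -0.5 -0.4"

```text
time_s: 10.25
position: [0.403, 0.0828, 0.5428]
tcp_rot: [[-0.775, -0.573, 0.266], [-0.446, 0.794, 0.412], [-0.448, 0.201, -0.871]]
force: [-0.1, 0.5, -0.2]
opening: 0.005
grasp_force: 0.0
```

```bash
python3 st.py
```

```text
[ -26.9    -9.58   90.66   29.33   94.87 -146.3 ] [0.403  0.0828 0.5428] tilt 29.38 tipaz 57.2 yaz 125.8 yz 0.201 10.25 [-0.1  0.5 -0.2]
```

Call:
step_arm --pt "-1 0.06 -0.15 -0.07 -0.03" --pt "-1 0.12 -0.3 -0.14 -0.06" --pt "-1 0.18 -0.45 -0.21 -0.09" --pt "-1 0.24 -0.6 -0.28 -0.12" --pt "-1 0.3 -0.75 -0.35 -0.15" --pt "-1 0.36 -0.9 -0.42 -0.18" --pt "-1 0.41 -1 -0.49 -0.19" --pt "-1 0.41 -1 -0.49 -0.19" --pt "-1 0.41 -1 -0.49 -0.19"

```text
time_s: 11.15
position: [0.5065, -0.1681, 0.4188]
tcp_rot: [[-0.893, -0.027, 0.449], [0.068, 0.979, 0.194], [-0.445, 0.204, -0.872]]
force: [-0.5, -0.2, -0.3]
opening: 0.007
grasp_force: 0.0
```

```bash
python3 st.py; python3 - <<'E'
from h import *
w=cap('wrist','w2');t=cap('top','t2');print(w['pose'].round(3))
E
```

```text
[ -45.96    5.48   94.67   28.96   71.12 -142.16] [ 0.5065 -0.1681  0.4188] tilt 29.31 tipaz 23.4 yaz 91.6 yz 0.204 11.15 [-0.5 -0.2 -0.3]
[[-0.026  0.741  0.671  0.371]
 [ 0.978 -0.118  0.169 -0.195]
 [ 0.205  0.661 -0.722  0.519]
 [ 0.     0.     0.     1.   ]]
```

View pics/w2.png

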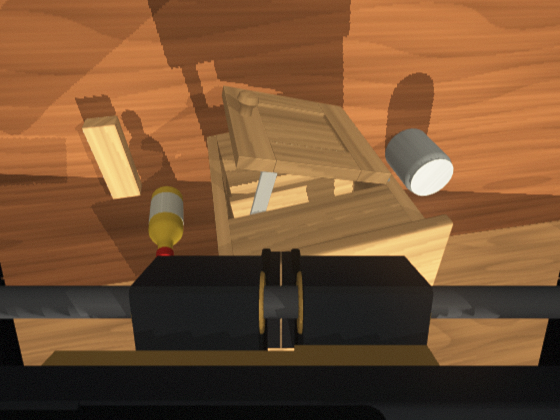

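```bash
python3 - <<'E'
import cv2
im=cv2.imread('pics/w2.png')[130:260,205:400]
cv2.imwrite('pics/crop3.png',cv2.resize(im,None,fx=4,fy=4,interpolation=cv2.INTER_CUBIC))
E
```

```text
(no output)
```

View pics/crop3.png

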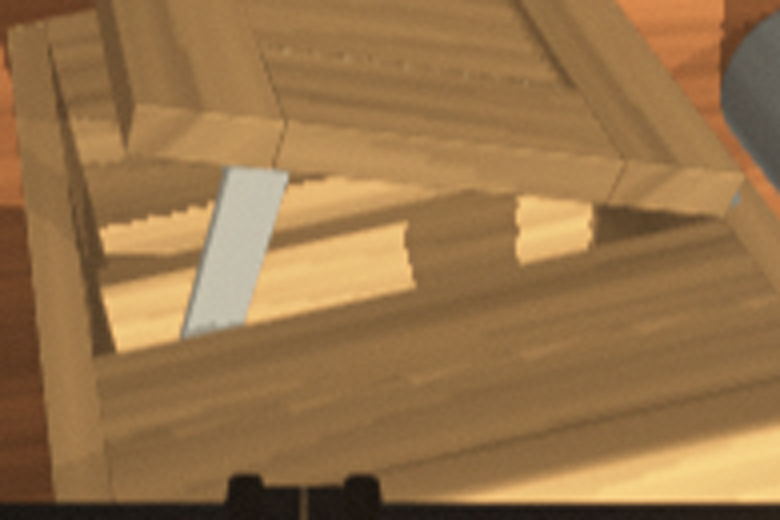

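```bash
python3 - <<'E'
from h import *
w=dict(np.load('pics/w2.npz'));b=dict(np.load('pics/t0.npz'));R,t,_=cabfit(b)
W=lambda x,y,z:onz(w,205+x/4,130+y/4,z); T=lambda x,y,z:onz(b,260+x/4,180+y/4,z)
def pr(n,p): print(n,p.round(4),(R.T@(p[:2]-t)*1000).round(1))
fi,hi=W(127,150,.205),W(727,216,.205)
pr('w free in',fi);pr('w hinge in',hi);pr('t free in',T(403,172,.205));pr('t hinge in',T(95,95,.205))
d=fi-hi;print('len',np.linalg.norm(d),'dir az',np.degrees(np.arctan2(d[1],d[0])))
pr('w hook L root',W(289,175,.201));pr('w hook R root',W(228,168,.201));pr('w hook L rail',W(243,325,.201));pr('w hook R rail',W(182,337,.201))
pr('w rail edge R',W(95,355,.205));pr('w rail edge L',W(720,220,.205))
pr('t hook root',T(345,152,.201))
E
```

```text
w free in [ 0.5863 -0.1711  0.205 ] [-166.5  -76.5]
w hinge in [0.6321 0.0126 0.205 ] [-97.7  99.9]
t free in [ 0.5889 -0.1712  0.205 ] [-163.9  -76.9]
t hinge in [0.6307 0.0122 0.205 ] [-99.1  99.6]
len 0.1893186011067206 dir az -103.9868012309695
w hook L root [ 0.6027 -0.1259  0.201 ] [-144.5  -33.7]
w hook R root [ 0.5982 -0.1433  0.201 ] [-151.1  -50.4]
w hook L rail [ 0.6571 -0.1391  0.201 ] [-92.1 -53.8]
w hook R rail [ 0.6591 -0.158   0.201 ] [-92.6 -72.8]
w rail edge R [ 0.6585 -0.1848  0.205 ] [-96.6 -99.2]
w rail edge L [0.6333 0.0106 0.205 ] [-96.7  97.8]
t hook root [ 0.6003 -0.1372  0.201 ] [-148.2  -44.7]
```

```bash
cat > plan.py <<'E'
from h import *
from scipy.spatial.transform import Rotation as Ro
s=read_state();p=np.array(s['position']);Q=Ro.from_euler('z',6,degrees=True).as_matrix()@np.array(s['tcp_rot'])
edge=Q@[.0095,0,.008]; corner=Q@[.0095,-.013,.008]
print('edge',edge.round(4),'corner',corner.round(4))
tg=np.array([.614,-.134]); 
P1=np.array([*(tg-edge[:2]),.201-corner[2]+.005]);P0=P1-.10*Q[:,2]
print('z',Q[:,2].round(3),'P1',P1.round(4),'P0',P0.round(4),'shift P0',((P0-p)/.25).round(3),'P0->P1',((P1-P0)/.25).round(3))
for yy in (-.095,.095): print('body front corner at press',(P1+[0,0,-.019]+Q@[-.0375,yy,-.062]).round(4),'rear',(P1+[0,0,-.019]+Q@[.0375,yy,-.062]).round(4))
E
python3 plan.py
```

```text
edge [-0.0051  0.0017 -0.0112] corner [-0.0034 -0.011  -0.0138]
z [ 0.428  0.239 -0.872] P1 [ 0.6191 -0.1357  0.2198] P0 [ 0.5763 -0.1595  0.307 ] shift P0 [ 0.281  0.032 -0.451] P0->P1 [ 0.171  0.095 -0.349]
body front corner at press [ 0.6384 -0.2417  0.2524] rear [ 0.5713 -0.2437  0.2189]
body front corner at press [ 0.6137 -0.0572  0.2908] rear [ 0.5467 -0.0592  0.2573]
```

Now go to P0, then along the tool axis to P1.

Call:
step_arm --pt "-1 0.09 0.01 -0.15 0.011" --pt "-1 0.18 0.02 -0.3 0.022" --pt "-1 0.28 0.03 -0.45 0.033" --pt "-1 0.28 0.03 -0.45 0.033" --pt "-1 0.33 0.06 -0.55 0.033" --pt "-1 0.38 0.09 -0.65 0.033" --pt "-1 0.43 0.12 -0.75 0.033" --pt "-1 0.452 0.13 -0.8 0.033" --pt "-1 0.452 0.13 -0.8 0.033"

```text
time_s: 12.15
position: [0.6185, -0.1348, 0.219]
tcp_rot: [[-0.895, -0.127, 0.427], [-0.024, 0.971, 0.238], [-0.445, 0.203, -0.872]]
force: [-0.2, 1.1, -1.3]
opening: 0.002
grasp_force: 0.0
```

```bash
python3 st.py; python3 - <<'E'
from h import *
w=cap('wrist','w3')
cv2.imwrite('pics/w3z.png',cv2.resize(w['color'][40:260,130:430,::-1],(780,572),interpolation=cv2.INTER_CUBIC))
E
```

```text
[ -34.74   27.04   98.26   36.79   47.19 -153.1 ] [ 0.6185 -0.1348  0.219 ] tilt 29.29 tipaz 29.2 yaz 97.5 yz 0.203 12.15 [-0.2  1.1 -1.3]
```

View pics/w3z.png

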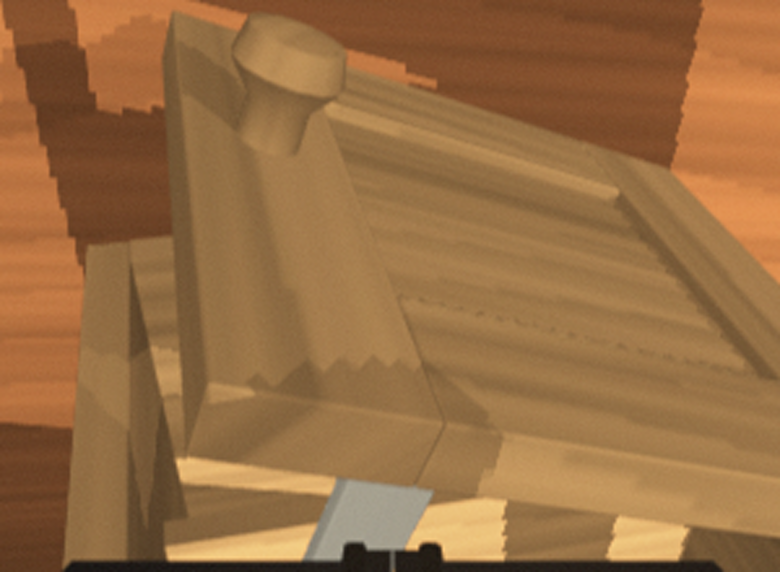

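Call:
step_arm --pt "-1 0 -0.012 0 0" --pt "-1 0 -0.012 -0.02 0" --pt "-1 0 -0.012 -0.04 0" --pt "-1 0 -0.012 -0.04 0"

```text
time_s: 12.6
position: [0.6188, -0.1399, 0.2092]
tcp_rot: [[-0.895, -0.124, 0.429], [-0.022, 0.972, 0.235], [-0.446, 0.201, -0.872]]
force: [-0.2, -1.5, 1.9]
opening: 0.006
grasp_force: 1.2
```

Call:
step_arm --pt "-1 0 0 -0.02 0" --pt "-1 0 0 -0.036 0" --pt "-1 0 0 -0.036 0" --pt "-1 0 0 -0.036 0"

```text
time_s: 13.0
position: [0.619, -0.1397, 0.2002]
tcp_rot: [[-0.895, -0.125, 0.429], [-0.023, 0.972, 0.236], [-0.446, 0.201, -0.872]]
force: [-0.7, -3.9, 3.7]
opening: 0.002
grasp_force: 2.4
```

```bash
python3 st.py; python3 - <<'E'
from h import *
w=cap('wrist','w4')
cv2.imwrite('pics/w4z.png',cv2.resize(w['color'][40:260,130:430,::-1],(780,572),interpolation=cv2.INTER_CUBIC))
E
```

```text
[ -35.1    28.75   99.02   38.26   45.21 -155.46] [ 0.619  -0.1397  0.2002] tilt 29.3 tipaz 28.8 yaz 97.3 yz 0.201 13.0 [-0.7 -3.9  3.7]
```

View pics/w4z.png

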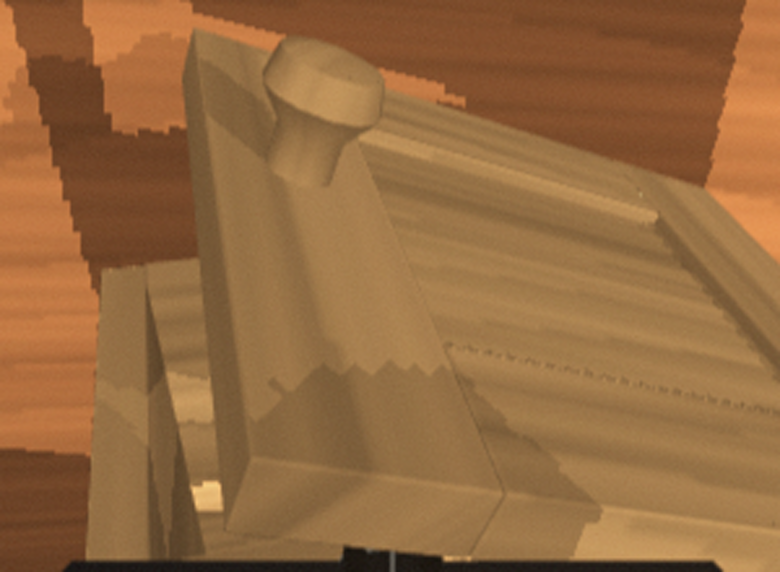

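```bash
python3 - <<'E'
from h import *
w=dict(np.load('pics/w4.npz'));s=read_state();p=np.array(s['position']);Q=np.array(s['tcp_rot'])
f=lambda q:((proj(w,q)-[130,40])*2.6).round(0)
for y in (-.01,0,.01): print(f(p+Q@[.0095,y,.008]),f(p+Q@[-.0095,y,.008]))
print((p+Q@[.0095,-.01,.008]).round(4))
for d in (0,.014,.028):
  for o in (-.009,.009):
    q=np.array([.6005,-.1346,.187])+d*np.array([.9716,-.237,0])+o*np.array([-.242,-.97,0]);print(d,o,q.round(4),f(q))
E
```

```text
[349. 562.] [351. 653.]
[402. 562.] [402. 653.]
[455. 562.] [454. 653.]
[ 0.6151 -0.1476  0.187 ]
0 -0.009 [ 0.6027 -0.1259  0.187 ] [471. 509.]
0 0.009 [ 0.5983 -0.1433  0.187 ] [382. 497.]
0.014 -0.009 [ 0.6163 -0.1292  0.187 ] [442. 559.]
0.014 0.009 [ 0.6119 -0.1466  0.187 ] [356. 550.]
0.028 -0.009 [ 0.6299 -0.1325  0.187 ] [416. 605.]
0.028 0.009 [ 0.6255 -0.15    0.187 ] [333. 598.]
```

Call:
step_arm --pt "-1 0 0 0.04 0" --pt "-1 0 0.012 0.07 0" --pt "-1 0 0.022 0.07 0" --pt "-1 0 0.022 0.04 0" --pt "-1 0 0.022 0.015 0" --pt "-1 0 0.022 -0.004 0" --pt "-1 0 0.022 -0.004 0" --pt "-1 0 0.022 -0.004 0"

```text
time_s: 13.85
position: [0.6183, -0.1325, 0.1987]
tcp_rot: [[-0.895, -0.126, 0.427], [-0.023, 0.971, 0.239], [-0.445, 0.204, -0.872]]
force: [-0.0, 3.4, 4.8]
opening: 0.004
grasp_force: 2.1
```

```bash
python3 st.py
```

```text
[ -34.56   28.73   99.44   38.49   44.86 -155.28] [ 0.6183 -0.1325  0.1987] tilt 29.3 tipaz 29.2 yaz 97.4 yz 0.204 13.85 [-0.   3.4  4.8]
```

Call:
step_arm --pt "-1 -0.025 0.003 0 -0.014" --pt "-1 -0.05 0.007 0 -0.028" --pt "-1 -0.075 0.012 0 -0.042" --pt "-1 -0.1 0.018 0 -0.056" --pt "-1 -0.1 0.018 0 -0.056"

```text
time_s: 14.35
position: [0.5928, -0.1286, 0.1991]
tcp_rot: [[-0.885, 0.046, 0.463], [0.133, 0.978, 0.158], [-0.445, 0.201, -0.872]]
force: [0.4, 0.7, 4.6]
opening: 0.004
grasp_force: 2.1
```

```bash
python3 st.py; python3 -c "
from h import *
cap('top','t5')"
```

```text
[ -34.23   25.88  105.51   40.32   37.14 -148.99] [ 0.5928 -0.1286  0.1991] tilt 29.26 tipaz 18.8 yaz 87.3 yz 0.201 14.35 [0.4 0.7 4.6]
```

Call:
step_arm --pt "-1 -0.024 0.008 0 -0.014" --pt "-1 -0.048 0.016 0 -0.027" --pt "-1 -0.072 0.026 0 -0.041" --pt "-1 -0.095 0.036 0 -0.055" --pt "-1 -0.118 0.048 0 -0.069" --pt "-1 -0.14 0.06 0 -0.083" --pt "-1 -0.162 0.073 0 -0.097" --pt "-1 -0.183 0.087 0 -0.111" --pt "-1 -0.203 0.102 0 -0.125" --pt "-1 -0.223 0.118 0 -0.139" --pt "-1 -0.223 0.118 0 -0.139"

```text
time_s: 15.5
position: [0.538, -0.0994, 0.1992]
tcp_rot: [[-0.746, 0.454, 0.487], [0.494, 0.868, -0.053], [-0.447, 0.201, -0.872]]
force: [-0.6, -0.0, 4.0]
opening: 0.006
grasp_force: 2.1
```

```bash
python3 st.py; python3 - <<'E'
from h import *
w=cap('wrist','w6');t=cap('top','t6')
a=cv2.resize(t['color'][170:280,250:410,::-1],(640,440),interpolation=cv2.INTER_CUBIC)[:, :400]
b=cv2.resize(w['color'][:270,:,::-1],(400,193))
o=np.zeros((440,800,3),np.uint8);o[:,:400]=a;o[:193,400:]=b
b=cv2.resize(dict(np.load('pics/t5.npz'))['color'][170:280,270:390,::-1],(262,240));o[200:440,400:662]=b
cv2.imwrite('pics/c6.png',o)
E
```

```text
[ -28.03   20.56  117.04   35.84   18.12 -119.5 ] [ 0.538  -0.0994  0.1992] tilt 29.33 tipaz -6.2 yaz 62.4 yz 0.201 15.5 [-0.6 -0.   4. ]
```

Call:
step_arm --pt "-1 -0.023 0.02 0 0" --pt "-1 -0.045 0.042 0 0" --pt "-1 -0.065 0.065 0 0" --pt "-1 -0.085 0.088 0 0" --pt "-1 -0.103 0.113 0 0" --pt "-1 -0.12 0.138 0 0" --pt "-1 -0.12 0.138 0 0"

```text
time_s: 16.3
position: [0.5067, -0.0634, 0.1987]
tcp_rot: [[-0.747, 0.455, 0.485], [0.495, 0.867, -0.051], [-0.444, 0.203, -0.873]]
force: [1.3, 2.0, 3.7]
opening: 0.007
grasp_force: 2.1
```

```bash
python3 st.py
```

```text
[ -25.28   18.35  121.84   38.23   15.14 -119.74] [ 0.5067 -0.0634  0.1987] tilt 29.21 tipaz -5.9 yaz 62.3 yz 0.203 16.3 [1.3 2.  3.7]
```

Call:
step_arm --pt "-1 -0.016 0.027 0 0" --pt "-1 -0.03 0.054 0 0" --pt "-1 -0.043 0.082 0 0" --pt "-1 -0.054 0.11 0 0" --pt "-1 -0.063 0.139 0 0" --pt "-1 -0.071 0.169 0 0" --pt "-1 -0.071 0.169 0 0"

```text
time_s: 17.0
position: [0.4893, -0.0213, 0.1988]
tcp_rot: [[-0.747, 0.454, 0.486], [0.495, 0.868, -0.051], [-0.445, 0.202, -0.873]]
force: [1.0, 0.5, 4.0]
opening: 0.005
grasp_force: 2.1
```

```bash
python3 st.py; python3 - <<'E'
from h import *
w=cap('wrist','w7');t=cap('top','t7')
a=cv2.resize(t['color'][170:280,250:350,::-1],(400,440),interpolation=cv2.INTER_CUBIC)
b=cv2.resize(w['color'][:270,:,::-1],(400,193))
o=np.zeros((440,800,3),np.uint8);o[:,:400]=a;o[:193,400:]=b
s=cap('scene','s7');o[200:440,400:800]=cv2.resize(s['color'][120:300,140:440,::-1],(400,240))
cv2.imwrite('pics/c7.png',o)
E
```

```text
[ -19.8    17.09  124.53   34.44   11.89 -111.51] [ 0.4893 -0.0213  0.1988] tilt 29.24 tipaz -6.0 yaz 62.4 yz 0.202 17.0 [1.  0.5 4. ]
```

View pics/c7.png

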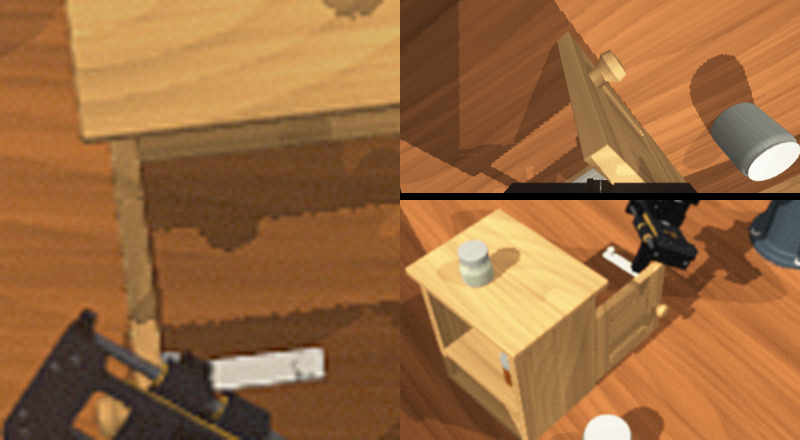

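Call:
step_arm --pt "-1 0 -0.008 0 0" --pt "-1 0 -0.008 0.02 0" --pt "-1 0 -0.008 0.05 0" --pt "-1 0 -0.008 0.08 0" --pt "-1 0 -0.008 0.12 0" --pt "-1 0 -0.008 0.2 0" --pt "-1 0 -0.008 0.3 0" --pt "-1 0 -0.008 0.45 0" --pt "-1 0 -0.008 0.6 0" --pt "-1 0 -0.008 0.75 0" --pt "-1 0 -0.008 0.75 0" --pt "-1 0 -0.008 0.75 0"

```text
time_s: 18.35
position: [0.4891, -0.0247, 0.3858]
tcp_rot: [[-0.746, 0.456, 0.485], [0.496, 0.867, -0.052], [-0.444, 0.202, -0.873]]
force: [-0.7, -0.8, -1.2]
opening: 0.007
grasp_force: 0.0
```

```bash
python3 st.py; python3 - <<'E'
from h import *
t=cap('top','t8');s=cap('scene','s8')
# white hook blob in top view
b0=dict(np.load('pics/t7.npz'))
for n,c in (('pressed',b0),('now',t)):
    hsv=cv2.cvtColor(c['color'],cv2.COLOR_RGB2HSV)
    m=((hsv[:,:,1]<50)&(hsv[:,:,2]>150)).astype(np.uint8);m[:240]=0;m[:,:280]=0;m[300:]=0;m[:,360:]=0
    k=cv2.findContours(m,0,1)[0]
    for q in k:
        if cv2.contourArea(q)>20:
            r=cv2.minAreaRect(q);B=cv2.boxPoints(r);print(n,r,[onz(c,u,v,.201).round(3).tolist() for u,v in B])
for n in ('s7','s8'):
    c=dict(np.load(f'pics/{n}.npz'));hsv=cv2.cvtColor(c['color'],cv2.COLOR_RGB2HSV)
    m=((hsv[:,:,1]<60)&(hsv[:,:,2]>150)).astype(np.uint8);m[:140]=0;m[200:]=0;m[:,:270]=0;m[:,360:]=0
    for q in cv2.findContours(m,0,1)[0]:
        if cv2.contourArea(q)>10: print(n,cv2.boundingRect(q))
# bystanders: change between first and current top image around each
a=dict(np.load('pics/t0.npz'))['color'].astype(int);d=np.abs(a-t['color']).max(2)
for n,u,v in (('tin',227,175),('glue',397,157),('jar',336,132),('off',415,195)): print(n,d[v-15:v+15,u-12:u+12].mean().round(1))
E
```

```text
[-20.3   -1.87 107.67   9.53  46.17 -84.62] [ 0.4891 -0.0247  0.3858] tilt 29.18 tipaz -6.1 yaz 62.2 yz 0.202 18.35 [-0.7 -0.8 -1.2]
pressed ((316.4634094238281, 261.67071533203125), (7.1780500411987305, 27.71831512451172), 83.6598129272461) [[0.5, -0.034, 0.201], [0.508, -0.099, 0.201], [0.492, -0.101, 0.201], [0.483, -0.037, 0.201]]
now ((319.25, 260.75), (7.495331764221191, 25.73868751525879), 81.8698959350586) [[0.502, -0.043, 0.201], [0.512, -0.103, 0.201], [0.494, -0.106, 0.201], [0.484, -0.046, 0.201]]
s7 (292, 155, 26, 22)
s8 (291, 151, 33, 24)
tin 7.1
glue 6.8
jar 6.1
off 9.4
```

```bash
python3 -c "
from rig import *
print(hand_in())"
```

```text
the job is handed in; nothing more can be done
None
```

The latch hook was pressed clear of the rail, and the door was drawn out past it and left about square to the cabinet (roughly 88–90°). The hook then sprang back up, the bystanders looked unmoved in the overhead picture, and the job was handed in at about 18.5 s with the arm clear. The one caveat is that while tilting the hand I leaned on joint limits, and joint 3 read 12.4886° against its stated minimum of 12.49°. The verdict is not known.

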